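# Roll the sample tube onto the reading line

### The job

Roll the thick sample tube across the mat by pushing its top sideways with the fingertips, gently and without pinching or lifting it, until it lies still along the black line with the line running under its middle. Then press the round key on top of the code reader all the way down and let it come up again. Leave the slim tube and the small white vial where they are.

Things in the scene. Friction and masses are not known exactly. Their poses are not given: they have to be found in the camera images.
- mat: flat grey reading mat fixed to the worktop, 270 (x) x 190 (y) x 4 mm thick. Origin: centre of its underside, on the worktop. A thin black line, 3 mm wide and only printed, crosses its top at x = 0 from edge to edge along the mat's y axis; short scale ticks run along the two long edges. Its yaw varies by up to 0.3 rad
- thick_tube: thick white straight sample tube, 30 mm diameter, 100 mm long, ribbed cap, 40 to 85 g, lying on the mat on either side of the line, 65 to 95 mm off, within 0.1 rad of parallel. Origin: its centre (19 mm above the worktop); y along its length, x and z turn as it rolls, z up at first. Fingertips pressed on its top with a few N roll it by half their travel; load it under 35 N
- slim_tube: slim white tube of the same make, 16 mm in diameter and 100 mm long, lying on the mat on the other side of the line from the thick tube, 65 to 95 mm from the line. Origin: its centre. To be left alone (not moved by more than 15 mm)
- vial: small white screw vial, 25 mm in diameter and 28 mm tall, standing on the near right corner of the mat. Origin: centre of its underside. To be left alone (not moved by more than 15 mm)
- reader: white and black box-shaped code reader fixed to the worktop at the left (+y of the mat) end of the line, 80 x 70 mm and 45 mm tall without the key; its window looks along the line to the mat. Origin: centre of its underside
- read_key_top (a point): centre of the top face of the reader's round key, 28 mm in diameter, in a black collar on the reader's top; the face is about 63 mm above the worktop and is pressed straight down
- read_key (a joint): travel of that key in m: 0 up, 0.006 fully down; it is sprung, takes 5 N to go fully down and comes up by itself
There are look-alikes about, which are no part of the job. Leave any yellow look-alike of the thick_tube alone. What is shaped like the reader but yellow is not meant.

How it is judged:
By the outcome, as a careful person would: the job done as asked, in the order asked, and still so for the second after the job is handed in, with the robot touching nothing.
It also fails if it takes over 64 s, if anything falls off the work surface, if the arm or the gripper's body presses on something with over 40 N, if the wrist force passes 120 N, or if a joint passes its speed limit or range.

### The arm

A 6-joint arm with a two-finger parallel gripper is mounted at the origin on a cart in front of the work surface, level with it; the furniture and walls round the work are solid. World frame = base frame: x ahead of the robot, y to its left, z up, the work surface at z = 0. Lengths are in m, angles in rad, forces in N, time in s.
With the tool pointing down it reaches from about 0.35 to 0.925 m from the base axis. Payload 6.4 kg.
Tool frame: the origin (TCP) lies at the very end of the fingers, on their centre line; the grasp point (between the pads) lies 19 mm behind it; z points along the fingers, y is the line along which they close (so a half turn about z gives the same grasp; the last joint's range is limited). The gripper opens to 94 mm and grips with 3 to 60 N. Pads are 16 mm wide; open, the fingers measure 119 mm over their backs; the gripper's body (75 mm by 177 mm) begins 78 mm behind the grasp point.
Start: joints at [-1.312, 0.245, 1.558, -0, 1.339, -0.174], TCP at [0.273, -0.59, 0.205] pointing down, gripper open.
Joint ranges: [-3.13, 3.13], [-1.02, 2.26], [0.13, 2.54], [-0.95, 4.09], [0.21, 2.88], [-2.74, 2.74]. Speed limits (rad/s): [2.57, 2.57, 3.14, 3.14, 3.14, 3.14].

### API

Orientations are given as a unit quaternion [w, x, y, z].
In Python, from plant import env gives the robot as it stands. The module is installed in compiled form; this text tells all that it offers.
- The arm moves only by the tool move_arm, never from a script. Its argument "plan" is a list that holds one entry, the list of rows, each a list of 5 numbers: the shift along the tool's x, y, z in mm, then the turn about the tool's z in degrees, then the closure, from -1 (fully open) to 1 (shut). A call has 1 to 20 rows; each row is the pose to reach, as a shift and turn from the pose commanded when the call began, along the tool's axes at that moment; what a row does not reach only later rows make up. A row lasts 1/8 s, in which the tool goes at most 62.5 mm and 10.7 degrees, less where a joint would pass 70% of its speed; a pose out of reach is approached as far as the arm can. A call with a gripper value outside its range is refused whole. The fingers move at their own pace and stop on an object; the grip force is fixed at half the most. Time passes only in rows, so rows that repeat a pose let the fingers close. It gives the time, the measured TCP pose, the force, the opening and the grip force at its end, in the units of the state.
- env.read_state(): the state, without advancing time (a new reading comes with each control period).
- env.snapshot(name): name is "scene" or "top" or "wrist"; returns (picture, depth): 384x512x3 uint8, red, green, blue; 384x512 float32, m along the optical axis (not along the pixel's ray), 0 where there is no reading.
- env.get_calibration(name): a dict with "K" (3x3 intrinsics, pixels), "k1" (the pictures are not rectified: a ray, as slopes to the right and down, at radius r is drawn at 1 + k1 r^2 times it, then the intrinsics apply), "cam_to_world" (4x4, takes a point from camera to world coordinates). Camera axes: x right, y down, z forward; pixel columns grow to the right and rows downward; lengths in m; the calibration is good to about 2 mm. A picture is of the moment at which its call begins: read the wrist's pose just before it. get_calibration takes no time and is no camera call; for the wrist camera it gives the pose at the moment of the call.
- env.finish_job(): hands the job in; it is judged then, once.
The state is a dict: "time_s": time; "qpos": joint angles; "qd": joint speeds; "joint_efforts": joint torques, N m; "eef_pos": TCP position; "orientation": TCP orientation; "ft_force": force on the tool from outside, world axes, zero at the start; "ft_torque": the same for the moment, N m; "opening": opening from 0.0 (shut) to 1.0 (fully open); "finger_force": force on a finger pad.
Only numpy, scipy, OpenCV 4.12 (cv2) and the standard library are available. Lean on these libraries where they do the work, as an engineer would, in place of code of your own. Each camera call takes 0.05 s, during which the arm holds its last target. There are 200 camera calls.

## Working session

There is one attempt and no reset: what is moved stays moved. The work goes in short steps, Python scripts to look and compute and a tool call to move; the robot and the scene stay as the last step left them, time stands still between calls to the robot, and variables do not carry over. Pictures are saved under pics/ and viewed, at most 10 in all, crops included, and the job is handed in when it is done.

Besides the shell and the picture viewer there is one more tool, called after "Emit:" as a command line: name --argument value ..., lists and objects as JSON in quotes. move_arm: Moves the arm, as the interface text tells. Its arguments: {"type":"object","properties":{"plan":{"type":"array","items":{"type":"array","items":{"type":"array","items":{"type":"number"}}}}},"required":["plan"]}

```bash
mkdir -p pics; cat > h.py <<'E'
import numpy as np, cv2
from plant import env
def snap(n,f=None):
    c=env.get_calibration(n); p,d=env.snapshot(n)
    if f: cv2.imwrite('pics/'+f,p[:,:,::-1])
    return p,d,c
def pts(d,c):
    h,w=d.shape; u,v=np.meshgrid(np.arange(w),np.arange(h))
    K=np.array(c['K']); q=np.stack([u,v],-1).reshape(-1,1,2).astype(np.float64)
    D=np.array([c['k1'],0,0,0,0.])
    r=cv2.undistortPoints(q,K,D).reshape(h,w,2)
    P=np.dstack([r*d[...,None],d]); T=np.array(c['cam_to_world'])
    return P@T[:3,:3].T+T[:3,3]
E
python3 - <<'E'
from h import *
a=[]
for n in('top','scene'):
    p,d,c=snap(n); np.savez(n+'.npz',p=p,d=d,P=pts(d,c)); cv2.imwrite(f'pics/{n}1.png',p[:,:,::-1]); print(np.round(c['cam_to_world'],3))
print(env.read_state())
E
```

```text
[[-0.003 -0.99   0.139  0.46 ]
 [-1.     0.006  0.022 -0.056]
 [-0.023 -0.139 -0.99   1.011]
 [ 0.     0.     0.     1.   ]]
[[ 0.871 -0.355  0.338  0.289]
 [-0.491 -0.622  0.61  -0.589]
 [-0.007 -0.698 -0.716  0.718]
 [ 0.     0.     0.     1.   ]]
{'time_s': 0.1, 'qpos': array([-1.31213353e+00,  2.45731099e-01,  1.55887900e+00, -2.37152364e-07,
        1.33866106e+00, -1.74103639e-01]), 'qd': array([ 0.00040782, -0.00011972, -0.00277015,  0.00023159,  0.00137479,
       -0.00087329]), 'joint_efforts': array([-8.12793314e-04, -4.16914237e+01, -3.15528417e+01,  6.86097890e-02,
        3.09297605e-02, -5.68209236e-05]), 'eef_pos': array([ 0.27246579, -0.58955725,  0.20447099]), 'orientation': array([-8.38496644e-04,  9.76680004e-01,  2.14698546e-01, -3.55878999e-05]), 'ft_force': array([-0.25147813,  0.00863673, -0.26861639]), 'ft_torque': array([-0.05963768, -0.01363199,  0.03195109]), 'finger_force': 0.0, 'opening': 0.997592134423893}
```

View pics/top1.png

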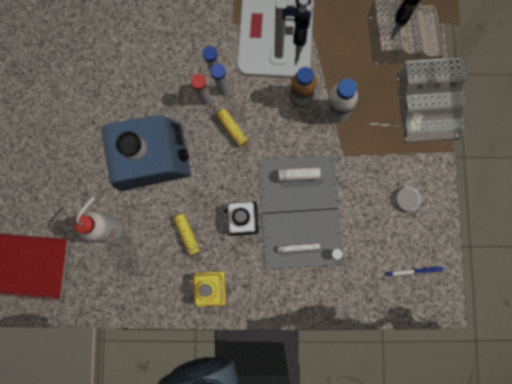

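View pics/scene1.png

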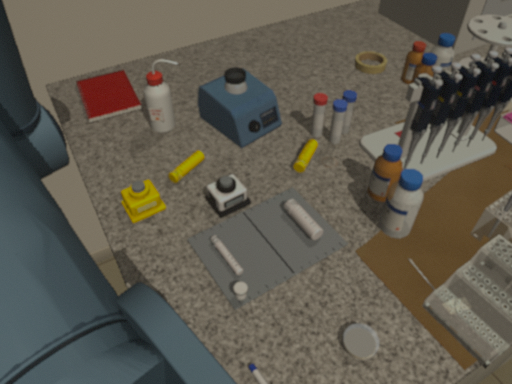

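The top view shows these:
- Mat at about (301,212), with its line running from (262,212) to (338,209).
- Thick white tube at (300,174), on the far side. The yellow look-alikes at (232,128) and (187,234) are excluded by colour.
- Slim tube at (299,248), near side, and vial at (337,254).
- White and black reader at (242,217), at the line's left end. The yellow one at (210,289) is not meant.

Next I measure these and enlarge a crop to confirm.

```bash
python3 - <<'E'
from h import *
z=np.load('top.npz'); p,P=z['p'],z['P']
cv2.imwrite('pics/crop1.png',cv2.resize(p[140:280,180:360,::-1],None,fx=4,fy=4,interpolation=cv2.INTER_CUBIC))
def box(n,m):
    m=m.astype(np.uint8); k,l,s,c=cv2.connectedComponentsWithStats(m)
    for i in range(1,k):
        if s[i,4]>25:
            Q=P[l==i]; r=cv2.minAreaRect((Q[:,:2]*1000).astype(np.float32)); print(n,np.round(c[i]),s[i,4],np.round(r[0],1),np.round(r[1],1),round(r[2],1),'z',np.round(np.percentile(Q[:,2],[5,50,95]),4))
R=np.zeros(p.shape[:2],bool);R[150:285,200:350]=1
g=p.astype(int); sat=g.max(2)-g.min(2)
box('white',R&(g.min(2)>135)&(sat<40))
L=R&(g.max(2)<60)
box('dark',L)
# mat: uniform grey
box('key',R&(P[...,2]>.052))
for uv in [(270,211.5),(300,211),(330,210),(262,158),(334,157),(340,264),(264,266)]: print(uv,np.round(P[int(round(uv[1])),uv[0]],4))
E
```

```text
white [300. 173.] 338 [589.1 -84.1] [ 87.5 249.5] 58.5 z [0.0284 0.0326 0.0363]
white [243. 217.] 346 [558.3   9.5] [68.  55.6] 3.2 z [0.0414 0.0445 0.0474]
white [300. 247.] 179 [ 487.5 -129.7] [11.5 91.6] 4.1 z [0.0157 0.019  0.0223]
white [337. 254.] 80 [ 471.8 -215.9] [21.7 21.6] 89.7 z [0.0289 0.0313 0.034 ]
dark [250. 225.] 110 [523.4 -33.6] [115.9  98.3] 50.3 z [0.0067 0.0116 0.0148]
dark [240. 217.] 97 [557.5  11.3] [37.2 35.6] 89.7 z [0.0541 0.0575 0.0605]
key [240. 216.] 276 [514.7  -8.6] [139.   41.5] 24.3 z [0.0544 0.0587 0.0688]
key [206. 283.] 44 [427.   21.7] [ 13.6 168.5] 18.3 z [0.0543 0.0562 0.0602]
(270, 211.5) [ 0.5737 -0.0585  0.001 ]
(300, 211) [ 0.5754 -0.1318  0.0041]
(330, 210) [ 0.5776 -0.2053  0.0031]
(262, 158) [ 0.7104 -0.0392 -0.0015]
(334, 157) [ 7.112e-01 -2.193e-01  1.000e-04]
(340, 264) [ 0.4466 -0.227  -0.0024]
(264, 266) [ 4.425e-01 -4.320e-02 -2.000e-04]
```

View pics/crop1.png

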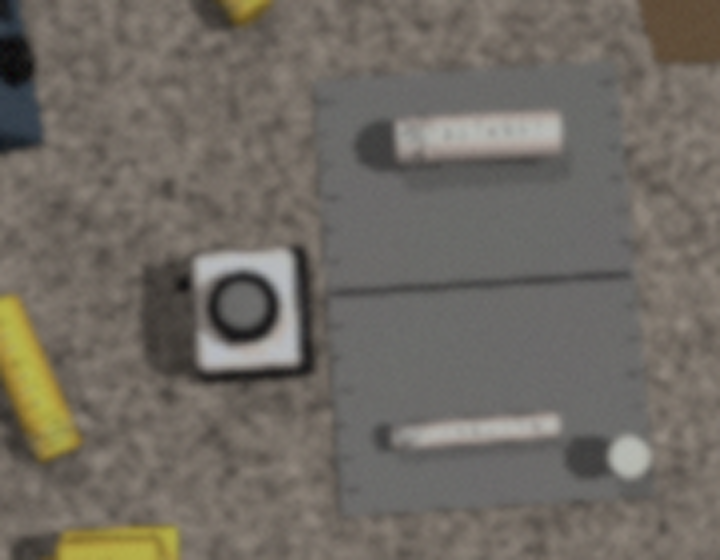

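Crop confirms all of these: thick tube in the top half, with its cap on the left; line from (332,293) to (630,273), so yaw is about +0.067; white reader with a grey key at (243,308). I'll go above the tube with the fingers spread along its axis and look.

Emit:
move_arm --plan '[[[527,-263,-45,21,-0.28],[527,-263,-45,21,-0.28],[527,-263,-45,21,-0.28],[527,-263,-45,21,-0.28],[527,-263,-45,21,-0.28],[527,-263,-45,21,-0.28],[527,-263,-45,21,-0.28],[527,-263,-45,21,-0.28],[527,-263,-45,21,-0.28],[527,-263,-45,21,-0.28],[527,-263,-45,21,-0.28],[527,-263,-45,21,-0.28],[527,-263,-45,21,-0.28],[527,-263,-45,21,-0.28],[527,-263,-45,21,-0.28]]]'

```text
time_s: 1.98
eef_pos: [0.6405, -0.1309, 0.2505]
orientation: [0.0, 0.999, 0.033, 0.0]
ft_force: [0.3, 0.4, 0.1]
opening: 0.641
finger_force: 0.0
```

```bash
python3 - <<'E'
from h import *
p,d,c=snap('wrist','w1.png'); np.savez('wrist.npz',p=p,d=d,P=pts(d,c)); print(np.round(c['cam_to_world'],3)); s=env.read_state(); print(s['time_s'],s['eef_pos'],s['orientation'],s['opening'],s['ft_force'],s['qpos'])
E
```

```text
[[ 0.065 -0.959 -0.275  0.72 ]
 [-0.998 -0.063 -0.018 -0.125]
 [-0.     0.275 -0.961  0.43 ]
 [ 0.     0.     0.     1.   ]]
2.025 [ 0.64056006 -0.13070087  0.25051231] [7.94265964e-06 9.99461179e-01 3.28230295e-02 2.59977275e-05] 0.6362449585752865 [-0.47474162  0.04519803 -0.42434834] [-3.74379273e-01  2.21005928e-01  1.50356601e+00  6.07805703e-06
  1.41696668e+00  1.13075827e+00]
```

View pics/w1.png

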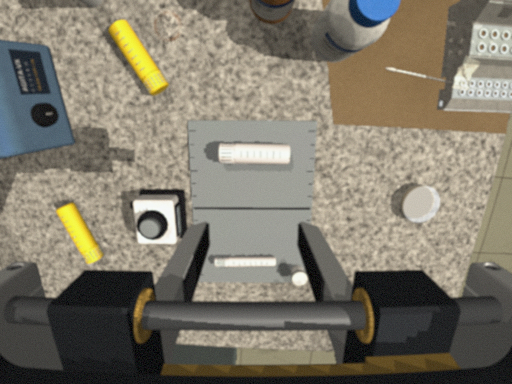

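The wrist view shows the thick tube at (255,153), the line along row 208, the key at (152,225), and the slim tube at (246,262). Now I measure precisely.

```bash
cat >> h.py <<'E'
def wrist(f=None):
    p,d,c=snap('wrist',f); P=pts(d,c); K=np.array(c['K']);T=np.array(c['cam_to_world'])
    def ray(u,v,z):
        r=cv2.undistortPoints(np.array([[[u,v]]],float),K,np.array([c['k1'],0,0,0,0.]))[0,0]
        w=T[:3,:3]@[*r,1]; return T[:3,3]+w*(z-T[2,3])/w[2]
    return p,d,c,P,ray
def tube(P,xr=(.50,.74),yr=(-.21,-.05),zr=(.022,.042)):
    m=(P[...,2]>zr[0])&(P[...,2]<zr[1])&(P[...,0]>xr[0])&(P[...,0]<xr[1])&(P[...,1]>yr[0])&(P[...,1]<yr[1])
    k,l,s,_=cv2.connectedComponentsWithStats(m.astype(np.uint8)); i=1+np.argmax(s[1:,4]); Q=P[l==i]
    # axis from side-fit of circle radius 15 (solve x0, slope, z0)
    from scipy.optimize import least_squares
    f=lambda a:(np.hypot((Q[:,0]-a[0]-a[1]*(Q[:,1]+.13)),Q[:,2]-a[2])-.015)
    r=least_squares(f,[np.median(Q[:,0]),-.06,.019],loss='soft_l1',f_scale=.001).x
    y=np.percentile(Q[:,1],[1,99]); return r,y,len(Q)
def line(p,ray,us,v0,h=8,z=.004):
    L=[]
    for u in us:
        v=np.arange(v0-h,v0+h+1); g=p[v0-h:v0+h+1,u].sum(1).astype(float); w=np.clip(np.median(g)-20-g,0,None)
        if w.sum()>20: L.append(ray(u,(w*v).sum()/w.sum(),z)[:2])
    L=np.array(L); b=np.polyfit(L[:,1]+.13,L[:,0],1); return b[1],b[0],np.std(L[:,0]-np.polyval(b,L[:,1]+.13)),len(L)
E
python3 - <<'E'
from h import *
p,d,c,P,ray=wrist()
print('tube x@y-.13,slope,z',tube(P,xr=(.61,.74)))
print('line',line(p,ray,range(200,300,3),208))
print('mat z',np.median(P[175:200,200:300,2]))
# key top
m=(P[...,2]>.0575)&(P[...,2]<.075)&(P[...,0]>.5)&(P[...,0]<.62)&(P[...,1]>-.03)&(P[...,1]<.06)
v,u=np.nonzero(m);Q=P[m];r=cv2.minAreaRect((Q[:,:2]*1000).astype(np.float32));print('key',r,np.median(Q[:,2]),u.mean(),v.mean(),len(u))
print(np.percentile(Q[:,2],[5,25,50,75,95]))
E
```

```text
tube x@y-.13,slope,z (array([ 0.6628896 , -0.05357826,  0.01869927]), array([-0.17873723, -0.08115809]), 1407)
line (np.float64(0.5744513314887024), np.float64(-0.06118086171292228), np.float64(0.00011649161182390684), 34)
mat z 0.004022970773376405
key ((556.8818359375, 9.695690155029297), (38.909881591796875, 39.38237762451172), 37.833492279052734) 0.06641979537308523 150.20506329113925 226.726582278481 395
[0.0576287  0.05988975 0.0664198  0.06735794 0.0681495 ]
```

Emit:
move_arm --plan '[[[28,1,60,0,-0.28],[28,1,120,0,-0.28],[28,1,170,0,-0.28],[28,1,200,0,-0.28],[28,1,210,0,-0.28],[28,1,210,0,-0.28],[28,1,212,0,-0.28],[28,1,214,0,-0.28],[28,1,215,0,-0.28],[28,1,216,0,-0.28],[28,1,216,0,-0.28]]]'

```text
time_s: 3.45
eef_pos: [0.6687, -0.1294, 0.0344]
orientation: [-0.0, 0.999, 0.033, -0.0]
ft_force: [0.2, -0.3, 1.1]
opening: 0.642
finger_force: 0.0
```

Emit:
move_arm --plan '[[[0,0,0.5,0,-0.28],[0,0,1,0,-0.28],[0,0,1,0,-0.28]]]'

```text
time_s: 3.82
eef_pos: [0.6693, -0.1295, 0.0341]
orientation: [0.0, 0.999, 0.033, 0.001]
ft_force: [0.7, 0.7, 3.7]
opening: 0.64
finger_force: 1.9
```

Emit:
move_arm --plan '[[[0,0,0.5,0,-0.28],[-2,0,0.5,0,-0.28],[-5,0,0.5,0,-0.28],[-9,0,0.5,0,-0.28],[-13,0,0.5,0,-0.28],[-17,0,0.5,0,-0.28],[-20,0,0.5,0,-0.28],[-22,0,0.5,0,-0.28],[-22,0,0.5,0,-0.28],[-22,0,0.5,0,-0.28]]]'

```text
time_s: 5.08
eef_pos: [0.6476, -0.1306, 0.034]
orientation: [-0.0, 0.999, 0.033, 0.001]
ft_force: [0.5, 2.1, 5.9]
opening: 0.639
finger_force: 3.1
```

```bash
python3 - <<'E'
from h import *
p,d,c,P,ray=wrist('w2.png'); print(tube(P,xr=(.6,.74)))
E
```

```text
(array([ 0.65223055, -0.05006317,  0.01875408]), array([-0.17840481, -0.08144535]), 4903)
```

View pics/w2.png

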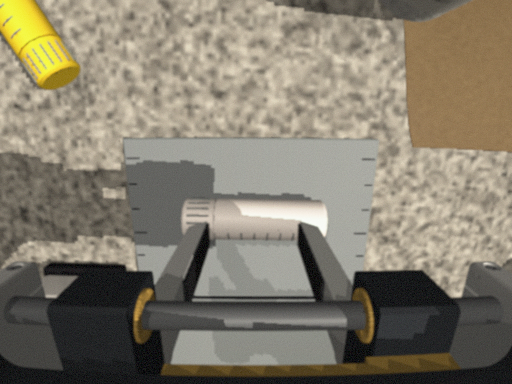

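The picture shows both tips on the tube at (256,218). It rolled 10.7 mm for 22 mm of tool travel, as expected. I'll go on in strokes.

Emit:
move_arm --plan '[[[0,0,-6,0,-0.28],[11,0,-6,0,-0.28],[11,0,-1,0,-0.28],[11,0,0,0,-0.28],[9,0,0,0,-0.28],[5,0,0,0,-0.28],[0,0,0,0,-0.28],[-5,0,0,0,-0.28],[-10,0,0,0,-0.28],[-13,0,0,0,-0.28],[-15,0,0,0,-0.28],[-15,0,0,0,-0.28],[-15,0,0,0,-0.28]]]'

```text
time_s: 6.75
eef_pos: [0.6329, -0.1318, 0.034]
orientation: [0.0, 0.999, 0.033, 0.001]
ft_force: [-0.3, 1.2, 7.1]
opening: 0.64
finger_force: 3.4
```

```bash
python3 - <<'E'
from h import *
p,d,c,P,ray=wrist(); print(tube(P,xr=(.58,.74)))
E
```

```text
(array([ 0.63869852, -0.05027448,  0.01873796]), array([-0.17892103, -0.0823389 ]), 4987)
```

Emit:
move_arm --plan '[[[0,0,-6,0,-0.28],[12,0,-6,0,-0.28],[12,0,-1,0,-0.28],[12,0,0,0,-0.28],[8,0,0,0,-0.28],[2,0,0,0,-0.28],[-4,0,0,0,-0.28],[-10,0,0,0,-0.28],[-14,0,0,0,-0.28],[-14,0,0,0,-0.28],[-14,0,-6,0,-0.28],[-1,0,-6,0,-0.28],[-1,0,-1,0,-0.28],[-1,0,0,0,-0.28],[-5,0,0,0,-0.28],[-11,0,0,0,-0.28],[-17,0,0,0,-0.28],[-23,0,0,0,-0.28],[-27,0,0,0,-0.28],[-27,0,0,0,-0.28]]]'

```text
time_s: 9.3
eef_pos: [0.6058, -0.1336, 0.034]
orientation: [-0.0, 0.999, 0.033, 0.001]
ft_force: [-0.6, 2.4, 7.4]
opening: 0.64
finger_force: 3.5
```

```bash
python3 - <<'E'
from h import *
p,d,c,P,ray=wrist(); print(tube(P,xr=(.55,.74)))
E
```

```text
(array([ 0.61139248, -0.05062013,  0.01872585]), array([-0.18043457, -0.08363837]), 4965)
```

Emit:
move_arm --plan '[[[0,0,-6,0,-0.28],[12,0,-6,0,-0.28],[12,0,-1,0,-0.28],[12,0,0,0,-0.28],[8,0,0,0,-0.28],[2,0,0,0,-0.28],[-4,0,0,0,-0.28],[-10,0,0,0,-0.28],[-14,0,0,0,-0.28],[-14,0,0,0,-0.28],[-14,0,-6,0,-0.28],[-1,0,-6,0,-0.28],[-1,0,-1,0,-0.28],[-1,0,0,0,-0.28],[-5,0,0,0,-0.28],[-11,0,0,0,-0.28],[-17,0,0,0,-0.28],[-22,0,0,0,-0.28],[-24,0,0,0,-0.28],[-24,0,0,0,-0.28]]]'

```text
time_s: 11.85
eef_pos: [0.582, -0.1352, 0.034]
orientation: [-0.0, 0.999, 0.033, 0.001]
ft_force: [-1.3, 1.3, 7.3]
opening: 0.639
finger_force: 3.8
```

```bash
python3 - <<'E'
from h import *
p,d,c,P,ray=wrist(); print(tube(P,xr=(.53,.74)))
E
```

```text
(array([ 0.58560771, -0.05048778,  0.01874063]), array([-0.18170384, -0.08513529]), 4839)
```

Emit:
move_arm --plan '[[[0,0,-6,0,-0.28],[9.5,0,-6,0,-0.28],[9.5,0,-1,0,-0.28],[9.5,0,0,0,-0.28],[7,0,0,0,-0.28],[3,0,0,0,-0.28],[-2,0,0,0,-0.28],[-7,0,0,0,-0.28],[-11,0,0,0,-0.28],[-12.5,0,0,0,-0.28],[-12.5,0,0,0,-0.28],[-12.5,0,0,0,-0.28],[-12.5,0,-1,0,-0.28],[-12.5,0,-4,0,-0.28],[-12.5,0,-20,0,-0.28],[-12.5,0,-70,0,-0.28],[-12.5,0,-120,0,-0.28],[-12.5,0,-170,0,-0.28],[-12.5,0,-170,0,-0.28]]]'

```text
time_s: 14.28
eef_pos: [0.5712, -0.1373, 0.2093]
orientation: [0.002, 0.999, 0.033, 0.005]
ft_force: [1.3, 0.0, 0.0]
opening: 0.638
finger_force: 0.0
```

```bash
python3 - <<'E'
from h import *
p,d,c,P,ray=wrist('w3.png'); print(tube(P,xr=(.53,.64)))
z=np.load('top.npz')
for n in ('top',):
    p2,d2,c2=snap(n); print(tube(pts(d2,c2),xr=(.53,.64)))
print(env.read_state()['eef_pos'])
E
```

```text
(array([ 0.57353536, -0.05314425,  0.01868561]), array([-0.18321758, -0.08615663]), 1684)
(array([ 0.57550849, -0.06100007,  0.0189676 ]), array([-0.18252148, -0.12722986]), 134)
[ 0.56837237 -0.13615312  0.20349413]
```

View pics/w3.png

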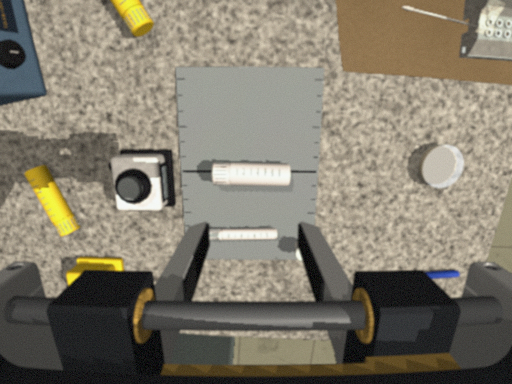

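The picture shows the tube at (252,174) lying over the line, which emerges at row 171 on both sides; the tube's upper surface is offset by parallax. I'll check it in one consistent frame, along with the key.

```bash
python3 - <<'E'
from h import *
p,d,c,P,ray=wrist(); print('tube',tube(P,xr=(.53,.64)))
print('line',line(p,ray,list(range(187,207,2))+list(range(297,314,2)),171,h=7))
m=(P[...,2]>.064)&(P[...,2]<.075)&(P[...,0]>.5)&(P[...,0]<.62)&(P[...,1]>-.03)&(P[...,1]<.06)
v,u=np.nonzero(m);Q=P[m];print('key',cv2.minEnclosingCircle((Q[:,:2]*1000).astype(np.float32)),Q.mean(0),np.percentile(Q[:,2],[5,50,95]),u.mean(),v.mean(),len(u))
m=(P[...,2]>.040)&(P[...,2]<.05)&(P[...,0]>.5)&(P[...,0]<.62)&(P[...,1]>-.04)&(P[...,1]<.06)
print('box',cv2.minAreaRect((P[m][:,:2]*1000).astype(np.float32)))
s=env.read_state();print(s['time_s'],s['eef_pos'],s['orientation'])
E
```

```text
tube (array([ 0.57353148, -0.0513711 ,  0.01869934]), array([-0.18354305, -0.08598708]), 1751)
line (np.float64(0.5746410581096919), np.float64(-0.059350778201539854), np.float64(0.0002896798630240351), 19)
key ((556.6080932617188, 9.656784057617188), 13.946952819824219) [0.5569445  0.00872646 0.06673544] [0.06496831 0.06678578 0.06806686] 128.2536231884058 186.29951690821255 414
box ((556.4705810546875, 9.639223098754883), (69.09587097167969, 58.97972869873047), 3.5972676277160645)
14.425 [ 0.56770235 -0.1358182   0.20202167] [-3.74860168e-04  9.99451806e-01  3.30951027e-02 -8.12880425e-04]
```

The tube is within about 1 mm and 0.5° of the line. Now I move over the key with the fingers shut.

Emit:
move_arm --plan '[[[-1.5,-50,0,0,1],[-1.5,-100,0,0,1],[-1.5,-130,0,0,1],[-1.5,-146,0,0,1],[-1.5,-146,0,0,1],[-1.5,-146,40,0,1],[-1.5,-146,80,0,1],[-1.5,-146,105,0,1],[-1.5,-146,120,0,1],[-1.5,-146,125,0,1],[-1.5,-146,125,0,1],[-1.5,-146,125,0,1],[-1.5,-146,125,0,1]]]'

```text
time_s: 16.05
eef_pos: [0.5579, 0.0094, 0.0789]
orientation: [0.0, 0.999, 0.033, 0.001]
ft_force: [-0.5, 0.1, 1.1]
opening: 0.004
finger_force: 0.0
```

Emit:
move_arm --plan '[[[-1,0,6,0,1],[-1,0,10,0,1],[-1,0,13,0,1],[-1,0,15,0,1],[-1,0,17,0,1],[-1,0,18,0,1],[-1,0,18,0,1]]]'

```text
time_s: 16.92
eef_pos: [0.5561, 0.0095, 0.0611]
orientation: [-0.0, 0.999, 0.033, -0.001]
ft_force: [-5.9, 1.8, 11.3]
opening: 0.004
finger_force: 5.6
```

Emit:
move_arm --plan '[[[0.5,0,1,0,1],[0.5,0,2,0,1],[0.5,0,2,0,1]]]'

```text
time_s: 17.3
eef_pos: [0.5563, 0.0095, 0.0609]
orientation: [-0.0, 0.999, 0.033, -0.002]
ft_force: [-12.9, 1.2, 24.4]
opening: 0.005
finger_force: 12.0
```

The key is bottomed out: the tip has stalled at 0.0609 while the force climbs to 24 N. I'll release, lift clear and check.

Emit:
move_arm --plan '[[[0,0,-2,0,1],[0,0,-6,0,1],[0,0,-15,0,1],[0,0,-50,0,1],[0,0,-100,0,1],[0,0,-145,0,1],[0,0,-145,0,1],[0,0,-145,0,1],[0,0,-145,0,1]]]'

```text
time_s: 18.42
eef_pos: [0.5557, 0.0096, 0.2009]
orientation: [-0.0, 0.999, 0.033, -0.002]
ft_force: [0.3, 0.2, -0.2]
opening: 0.007
finger_force: 0.0
```

```bash
python3 - <<'E'
from h import *
p,d,c,P,ray=wrist('w4.png'); print('tube',tube(P,xr=(.53,.64)))
m=(P[...,2]>.06)&(P[...,2]<.075)&(P[...,0]>.5)&(P[...,0]<.62)&(P[...,1]>-.03)&(P[...,1]<.06)
print('key z',np.percentile(P[m][:,2],[5,50,95]),m.sum())
s=env.read_state();print(s['time_s'],s['eef_pos'],s['ft_force'])
E
```

```text
tube (array([ 0.5737937 , -0.05035739,  0.01858033]), array([-0.18194054, -0.08401517]), 1734)
key z [0.06463319 0.06678758 0.0680522 ] 454
18.475 [0.55577811 0.00961356 0.20097142] [-0.11380873  0.30381028 -0.84916704]
```

View pics/w4.png

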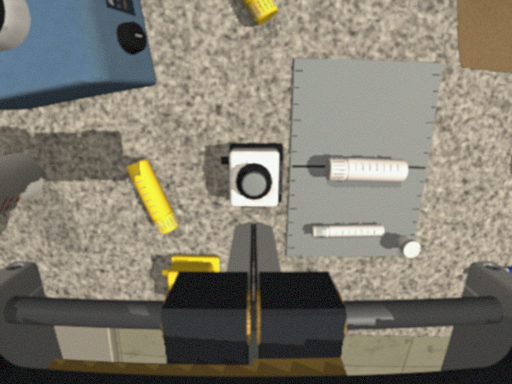

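The key at (254,181) is back up. The tube at (368,169) lies on the line, and the slim tube and vial are undisturbed.

```bash
python3 -c "
from plant import env
print(env.finish_job())"
```

```text
the job is handed in; nothing more can be done
None
```

The job is handed in at about 18.5 s: the thick tube lies still along the black line (about 1 mm and 0.5° off by camera), the key was pressed until it bottomed out at 24 N and came back up, and the slim tube and vial were not touched.

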